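Count along the label rail and push the bin into the third gap

ROBOT

A 6-joint arm with a two-finger parallel gripper is mounted at the origin on the work surface. World frame = base frame: x ahead of the robot, y to its left, z up, the work surface at z = 0. Lengths are in m, angles in rad, forces in N, time in s.
With the tool pointing down it reaches from about 0.325 to 1 m from the base axis. Payload 5.1 kg.
Tool frame: the origin (TCP) lies at the very end of the fingers, on their centre line; the grasp point (between the pads) lies 19 mm behind it (robot.pinch_z is the z of the grasp point in the tool frame, in m); z points along the fingers, y is the line along which they close (so a half turn about z gives the same grasp; the last joint's range is limited). The gripper opens to 85 mm and grips with 20 to 120 N. Pads are 22 mm wide; open, the fingers measure 114 mm over their backs; the gripper's body (76 mm by 85 mm) begins 54 mm behind the grasp point. The pads swing forward as they close: fully open they stand 13 mm farther back than shut.
Start: joints at [-1.242, 0.124, 1.65, -0, 1.367, -0.083], TCP at [0.26, -0.596, 0.231] pointing down, gripper open.
Joint ranges: [-2.61, 2.61], [-1.02, 2.33], [0.03, 2.71], [-1.35, 4.49], [0.32, 2.68], [-2.91, 2.91]. Speed limits (rad/s): [2.57, 2.57, 3.14, 3.14, 3.14, 3.14].

INTERFACE

Orientations are given as a rotation vector (axis times angle).
In Python, from station import robot gives the robot as it stands.
- The arm moves only by the tool jog_arm, never from a script. Its argument "moves" is text: rows parted by semicolons, each of 6 numbers parted by spaces: the shift along the tool's x, y, z scaled (see below), then the turn, a rotation vector about the tool's x, y, z scaled (see below). A call has 1 to 8 rows; each row shifts and turns the commanded pose from where the row before left it, along the tool's axes as they then stand; what a row does not reach is not made up. The controller multiplies each number of a shift by 0.05 m and each number of a turn by 0.5 rad. A row lasts 1/8 s, in which the tool goes at most 62.5 mm and 10.7 degrees, less where a joint would pass 70% of its speed; a pose out of reach is approached as far as the arm can. A call with a number of a shift or a turn outside -1 to 1 is refused whole. A call with a gripper value outside its range is refused whole. "gripper" is the opening, from -1 (shut) to 1 (fully open), so that 0 is half open, set as the call begins (left out, the last holds). The fingers move at their own pace and stop on an object; "grip_force" is the grip in N (left out, the last holds). Time passes only in rows, so rows that do not move let the fingers close. It gives the time, the measured TCP pose, the force, the opening and the grip force at its end, in the units of the state.
- robot.get_obs(): the state, without advancing time (a new reading comes with each control period).
- robot.read_camera(name): name is "side" or "top" or "wrist"; returns a dict with "pixels" (480x640x3 uint8, red, green, blue), "range_z" (480x640 float32, m along the optical axis (not along the pixel's ray), 0 where there is no reading), "intrinsics" (3x3 intrinsics, pixels), "xyz" and "orientation" of the camera in the world; the wrist camera has in their place "tool_from_camera" (4x4, takes a point from camera to tool coordinates, whose origin is the TCP and whose axes are the flange's). Camera axes: x right, y down, z forward; pixel columns grow to the right and rows downward; lengths in m; the calibration is good to about 2 mm. A picture is of the moment at which its call begins: read the wrist's pose just before it.
- robot.sign_off(): hands the job in; it is judged then, once.
The state is a dict: "t": time; "joints": joint angles; "qd": joint speeds; "joint_torque": joint torques, N m; "position": TCP position; "eef_rot": TCP orientation; "contact_force": force on the tool from outside, world axes, zero at the start; "ft_torque": the same for the moment, N m; "grip_width": opening from 0.0 (shut) to 1.0 (fully open); "finger_force": force on a finger pad.
Only numpy, scipy, OpenCV 4.12 (cv2) and the standard library are available. Lean on these libraries where they do the work, as an engineer would, in place of code of your own. Each camera call takes 0.05 s, during which the arm holds its last target. There are 200 camera calls.

TASK

Starting at the end of the shelf's label rail that has the green cap, count along the rail with a fingertip: touch the yellow label of the first, then the second, then the third gap (count every gap, full or empty), and go no further along the labels. Then push the blue bin that stands on the landing along it and into that third gap, fully home against the back stop and straight. Only push it, never lift or tip it, and leave everything else where it is.

Things in the scene. Friction and masses are not known exactly. Their poses are not given: they have to be found in the camera images.
- rack: bench-top bin shelf, fixed, 580 mm wide along its y; origin on the bench (z = 0) under its middle, x away from the robot into the gaps, y to the left. Its flat grey deck, top 35 mm above the bench, runs from x = -126 to +121 mm. Its clear front half, up to x = +20 mm, is the landing (end plates 10 mm high beside it); the rear half has six gaps; the label rail runs along its front edge
- gaps_front (a point): middle of the line of the dividers' front ends, on the deck (shelf x = 20 mm). From here back to the blue stop (x = 121 mm, 30 mm high) five thin aluminium dividers (40 mm high above the deck, front ends rounded, 5 mm thick) and two end plates (50 mm high) part six gaps, 96 mm apart, 91 mm clear, open to the front and above
- rail (a point): middle of the blue label rail's face: a rigid, fixed strip 580 mm long and 50 mm deep along the shelf's front edge, leaning 20 degrees (far edge higher, about at deck height), with one yellow label before each gap
- bin: the bin to push: small blue open-fronted bin, loose, filled with white connectors, the only bin on the landing; 100 mm deep (x), 78 mm wide (y), 48 mm high at the back and sides, front wall 28 mm high; about 0.15 to 0.31 kg, slides on the deck; origin at the centre of its underside; x points to its back, its front wall with a yellow sticker faces the robot
- start_cap: green plastic end cap on one end of the label rail, left or right: the count starts at this end; 56 x 20 mm, 42 mm high, fixed; origin at the centre of its underside on the bench, 303 mm to the side of the shelf's origin. A grey cap of the same size sits on the other end
- label_a: yellow label plate on the rail before gap a (gaps a to f lie from the robot's left to its right, whichever end is green); rigid, fixed, 56 mm along the rail, 36 mm deep, 3 mm thick; it leans 20 degrees with the rail, and stands 3 mm proud of it; origin at its centre, about 29 mm above the bench
- label_b: yellow label plate on the rail before gap b (gaps a to f lie from the robot's left to its right, whichever end is green); rigid, fixed, 56 mm along the rail, 36 mm deep, 3 mm thick; it leans 20 degrees with the rail, and stands 3 mm proud of it; origin at its centre, about 29 mm above the bench
- label_c: yellow label plate on the rail before gap c (gaps a to f lie from the robot's left to its right, whichever end is green); rigid, fixed, 56 mm along the rail, 36 mm deep, 3 mm thick; it leans 20 degrees with the rail, and stands 3 mm proud of it; origin at its centre, about 29 mm above the bench
- label_d: yellow label plate on the rail before gap d (gaps a to f lie from the robot's left to its right, whichever end is green); rigid, fixed, 56 mm along the rail, 36 mm deep, 3 mm thick; it leans 20 degrees with the rail, and stands 3 mm proud of it; origin at its centre, about 29 mm above the bench
- label_e: yellow label plate on the rail before gap e (gaps a to f lie from the robot's left to its right, whichever end is green); rigid, fixed, 56 mm along the rail, 36 mm deep, 3 mm thick; it leans 20 degrees with the rail, and stands 3 mm proud of it; origin at its centre, about 29 mm above the bench
- label_f: yellow label plate on the rail before gap f (gaps a to f lie from the robot's left to its right, whichever end is green); rigid, fixed, 56 mm along the rail, 36 mm deep, 3 mm thick; it leans 20 degrees with the rail, and stands 3 mm proud of it; origin at its centre, about 29 mm above the bench
- slot_a (a point): on the deck in gap a: where the bin's origin lies when it is centred in that gap with its back against the stop (its front wall is then about flush with the dividers' front ends)
- slot_b (a point): on the deck in gap b: where the bin's origin lies when it is centred in that gap with its back against the stop (its front wall is then about flush with the dividers' front ends)
- slot_c (a point): on the deck in gap c: where the bin's origin lies when it is centred in that gap with its back against the stop (its front wall is then about flush with the dividers' front ends)
- slot_d (a point): on the deck in gap d: where the bin's origin lies when it is centred in that gap with its back against the stop (its front wall is then about flush with the dividers' front ends)
- slot_e (a point): on the deck in gap e: where the bin's origin lies when it is centred in that gap with its back against the stop (its front wall is then about flush with the dividers' front ends)
- slot_f (a point): on the deck in gap f: where the bin's origin lies when it is centred in that gap with its back against the stop (its front wall is then about flush with the dividers' front ends)
- stock_1: black bin with brass parts, same size as the blue one, loose, home in gap a, b or f; leave it; origin at the centre of its underside
- stock_2: blue bin with orange relays, same size, loose, home in gap a, b or f; leave it; origin as above
- stock_6: black bin with heat sinks, same size, loose, home in gap a, b or f; leave it; origin as above
- tape: yellow roll of tape lying flat on the landing near its right end, before gap f: 48 mm across, 19 mm high, loose; leave it; origin at the centre of its underside
- screwdriver: red-handled screwdriver lying on the bench towards the robot from the left end of the rail, about 0.2 m long, loose; leave it
- meter: yellow multimeter lying on the bench to the left of the shelf, 150 x 75 mm, 42 mm high, loose; leave it
- carton: small white carton on the bench to the right of the shelf, 110 x 75 mm, 60 mm high, loose; leave it

How it is judged:
By the outcome, as a careful person would: the job done as asked, in the order asked, and still so for the second after the job is handed in, with the robot touching nothing.
It also fails if it takes over 72 s, if anything falls off the work surface, if the arm or the gripper's body presses on something with over 40 N, if the wrist force passes 120 N, or if a joint passes its speed limit or range.

## Working session

There is one attempt and no reset: what is moved stays moved. The work goes in short steps, Python scripts to look and compute and a tool call to move; the robot and the scene stay as the last step left them, time stands still between calls to the robot, and variables do not carry over. Pictures are saved under pics/ and viewed, at most 10 in all, crops included, and the job is handed in when it is done.

Besides the shell and the picture viewer there is one more tool, called after "Call:" as name(argument=value, ...) on one line, values as JSON. jog_arm: Moves the arm, as the interface text tells. Shifts and turns lie within -1 to 1; 1 stands for 0.05 m of shift or 0.5 rad of turn. Its arguments: {"type":"object","properties":{"moves":{"type":"string"},"gripper":{"type":"number"},"grip_force":{"type":"number"}},"required":["moves"]}

```bash
mkdir -p pics
cat > h.py <<'E'
import numpy as np, cv2
from scipy.spatial.transform import Rotation as R
from station import robot
def cam(n):
    o=robot.get_obs(); c=robot.read_camera(n); K=np.array(c["intrinsics"]); z=c["range_z"]
    v,u=np.mgrid[:480,:640]
    P=np.stack([(u-K[0,2])/K[0,0]*z,(v-K[1,2])/K[1,1]*z,z],-1)
    if n=="wrist":
        T=np.array(c["tool_from_camera"]); P=P@T[:3,:3].T+T[:3,3]
        P=P@R.from_rotvec(o["eef_rot"]).as_matrix().T+o["position"]
    else:
        q=np.array(c["orientation"]); M=R.from_rotvec(q).as_matrix() if q.shape==(3,) else (q if q.shape==(3,3) else R.from_quat(q).as_matrix())
        P=P@M.T+c["xyz"]
    P[z==0]=np.nan
    return c["pixels"],P
E
python3 - <<'E'
from h import *
o=robot.get_obs();print(o)
c=robot.read_camera("top");print(c["xyz"],c["orientation"],c["intrinsics"])
p,P=cam("top");np.save("top.npy",P);np.save("topc.npy",p)
p2,P2=cam("side");np.save("side.npy",P2)
cv2.imwrite("pics/top.png",p[...,::-1]);cv2.imwrite("pics/side.png",p2[...,::-1])
E
```

```text
{'t': 0.0, 'joints': array([-1.24160505e+00,  1.24532293e-01,  1.65166923e+00, -2.63887815e-05,
        1.36750048e+00, -8.25819542e-02]), 'qd': array([-0.00081172, -0.00025344, -0.00078015, -0.00071148,  0.0006727 ,
       -0.00047505]), 'joint_torque': array([-2.09234458e-03, -4.23617971e+01, -3.65447187e+01, -1.62070933e-04,
        7.14349444e-03, -4.31735671e-06]), 'position': array([ 0.25993262, -0.59509932,  0.23003824]), 'eef_rot': array([-3.07319481e+00, -6.41832828e-01,  4.47501857e-04]), 'contact_force': array([ 0.01584022, -0.09939956,  0.42861901]), 'ft_torque': array([ 0.0069864 , -0.03315221,  0.02118175]), 'finger_force': 0.0, 'grip_width': 0.9995097278812181}
[ 3.81760717e-01 -1.75095123e-03  1.94180870e+00] [-2.15688234  2.20783945 -0.09477952] [[617.17182505   0.         319.52181868]
 [  0.         617.17182505 241.84385815]
 [  0.           0.           1.        ]]
```

View pics/top.png

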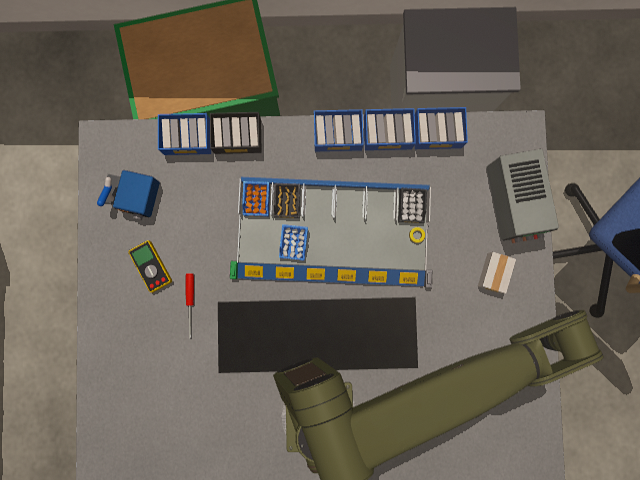

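View pics/side.png

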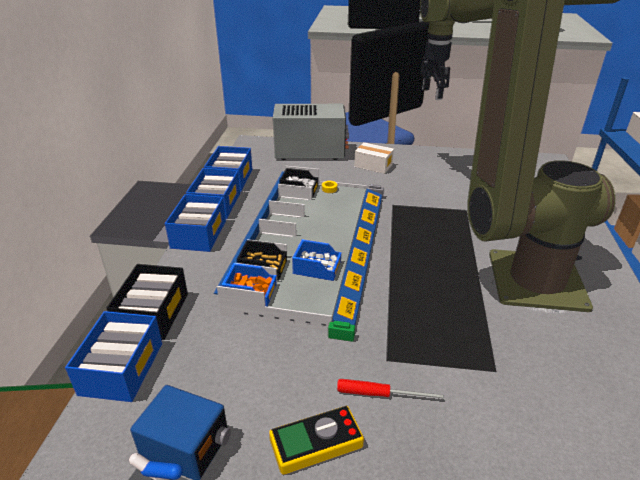

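Top picture: the green cap is at the left (234,270), so the count is a, b, c, with labels at (254,272), (285,273) and (316,274). The blue bin is at (293,243), before gaps b and c. Gaps c, d and e are empty, and the tape is at (417,235).

Run:
```python
from h import *
P=np.load("top.npy");p=np.load("topc.npy");hsv=cv2.cvtColor(p,cv2.COLOR_RGB2HSV)
H,S,V=cv2.split(hsv)
m=((H>17)&(H<35)&(S>150)&(V>120)).astype(np.uint8);m[:255]=0;m[295:]=0;m[:,:240]=0;m[:,425:]=0
m=cv2.morphologyEx(m,cv2.MORPH_CLOSE,np.ones((5,5)))
n,l,st,_=cv2.connectedComponentsWithStats(m)
L=[]
for i in range(1,n):
    if st[i,4]>60:
        v,u=np.where(l==i);r=cv2.minAreaRect(np.c_[u,v].astype(np.float32))
        c=np.nanmean(P[l==i],0);L.append(c);print(st[i],c.round(4))
L=np.array(sorted(L,key=lambda c:-c[1]))
d=L[-1]-L[0];print("len",np.hypot(*d[:2])/5,"mid",L.mean(0),"yaw of shelf y",np.degrees(np.arctan2(-(L[0]-L[-1])[0],(L[0]-L[-1])[1])))
# frame
yh=(L[0]-L[-1])[:2];yh/=np.hypot(*yh);xh=np.array([yh[1],-yh[0]]);O=L.mean(0)[:2]
Q=np.stack([(P[...,:2]-O)@xh,(P[...,:2]-O)@yh],-1);z=P[...,2]
# tall things near: list extents of height>0.06 
def ext(mask,name):
    a=Q[mask];print(name,mask.sum(),np.nanpercentile(a,[1,50,99],axis=0).round(4).tolist(),np.nanmedian(z[mask]))
g=((H>50)&(H<80)&(S>120)); g[:255]=0;g[290:]=0;g[:,:220]=0;g[:,250:]=0;ext(g,"green")
deck=(abs(z-.035)<.003)&(abs(Q[...,1])<.285)&(Q[...,0]<.3)&(Q[...,0]>0);ext(deck,"deck")
b=(z>.05)&(Q[...,0]>0)&(Q[...,0]<.14)&(Q[...,1]<.2)&(Q[...,1]>0);ext(b,"bin")
bx=Q[b&(z>.07)];print(cv2.minAreaRect((bx*1000).astype(np.float32)))
w=(z>.055)&(Q[...,0]>.16)&(Q[...,0]<.26)
v,u=np.where(w);
for yy in np.arange(-.3,.3,.006):
    k=w&(abs(Q[...,1]-yy)<.003)
    if k.any(): print(round(yy,3),k.sum(),np.nanmin(Q[...,0][k]).round(3),np.nanmax(z[k]).round(3),end=" | ")
```

```text
[245 265  18  12 195] [0.4522 0.1921 0.0301]
[276 267  18  12 199] [0.4462 0.0964 0.0298]
[307 268  18  12 195] [0.439  0.0009 0.0308]
[337 269  19  12 197] [ 0.4328 -0.0945  0.0294]
[368 271  19  11 189] [ 0.4269 -0.1898  0.0301]
[399 272  19  12 194] [ 0.4198 -0.2859  0.0297]
len 0.0958089165465608 mid [ 0.43615268 -0.04680269  0.02998034] yaw of shelf y -3.88201387720805
green 122 [[-0.0254, 0.2928], [-0.001, 0.3005], [0.0262, 0.3121]] 0.03605529148858522
deck 5839 [[0.0041, -0.2779], [0.1216, -0.0147], [0.2712, 0.2782]] 0.035008582693310863
bin 467 [[0.0415, 0.0804], [0.092, 0.1205], [0.1391, 0.1611]] 0.06141200238144506
((91.3653793334961, 120.58564758300781), (78.30191040039062, 98.44750213623047), 86.32877349853516)
-0.288 74 0.174 0.096 | -0.282 3 0.189 0.077 | -0.276 58 0.172 0.094 | -0.27 21 0.174 0.091 | -0.264 40 0.174 0.068 | -0.258 42 0.173 0.071 | -0.252 27 0.174 0.07 | -0.246 27 0.172 0.074 | -0.24 46 0.173 0.076 | -0.234 35 0.172 0.071 | -0.228 16 0.173 0.065 | -0.222 32 0.172 0.072 | -0.216 35 0.174 0.069 | -0.21 19 0.174 0.068 | -0.204 51 0.173 0.091 | -0.198 25 0.174 0.086 | -0.192 50 0.176 0.083 | -0.186 5 0.173 0.069 | -0.096 40 0.174 0.087 | -0.09 1 0.248 0.077 | 0.0 31 0.174 0.084 | 0.096 32 0.174 0.085 | 0.108 39 0.173 0.095 | 0.114 22 0.172 0.088 | 0.12 16 0.172 0.064 | 0.126 25 0.171 0.066 | 0.132 6 0.169 0.064 | 0.138 4 0.171 0.068 | 0.144 25 0.171 0.072 | 0.15 17 0.17 0.068 | 0.156 4 0.171 0.069 | 0.162 11 0.17 0.07 | 0.168 35 0.17 0.07 | 0.174 9 0.17 0.064 | 0.18 27 0.172 0.091 | 0.186 23 0.185 0.091 | 0.192 41 0.171 0.082 | 0.204 56 0.171 0.101 | 0.21 20 0.172 0.087 | 0.216 45 0.171 0.071 | 0.222 41 0.171 0.073 | 0.228 12 0.171 0.075 | 0.234 27 0.174 0.069 | 0.24 48 0.171 0.074 | 0.246 36 0.173 0.07 | 0.252 16 0.17 0.069 | 0.258 37 0.173 0.072 | 0.264 40 0.171 0.071 | 0.27 27 0.172 0.068 | 0.276 50 0.171 0.098 | 0.282 7 0.199 0.088 | 0.288 59 0.173 0.094 | 0.294 8 0.19 0.085 |
```

Call:
jog_arm(moves="0 0 0 0 0 0.32; 0 0 0 0 0 0.32; 0 0 0 0 0 0.32; 0.17 -1 0 0 0 0; 0.17 -1 0 0 0 0; 0.17 -1 0 0 0 0; 0.17 -1 0 0 0 0; 0.17 -1 0 0 0 0", gripper=-1, grip_force=20)

```text
t: 1.15
position: [0.3196, -0.3474, 0.231]
eef_rot: [-3.139, 0.108, 0.0]
contact_force: [0.6, -0.0, -0.8]
grip_width: 0.0
finger_force: 0.0
```

Call:
jog_arm(moves="0.17 -1 0 0 0 0; 0.17 -1 0 0 0 0; 0.17 -1 0 0 0 0; 0.17 -1 0 0 0 0; 0.17 -1 0 0 0 0; 0.17 -1 0 0 0 0; 0.17 -1 0 0 0 0; 0 0 0 0 0 0")

```text
t: 2.15
position: [0.4028, -0.0013, 0.2311]
eef_rot: [-3.14, 0.097, 0.001]
contact_force: [-0.9, -1.6, 0.3]
grip_width: 0.005
finger_force: 0.0
```

```bash
cat >> h.py <<'E'
xh=np.array([.9977,-.0677]);yh=np.array([.0677,.9977]);O=np.array([.4362,-.0468])
def st():
    o=robot.get_obs();d=o["position"][:2]-O;M=R.from_rotvec(o["eef_rot"]).as_matrix()
    print("t",o["t"],"Q",(d@xh).round(4),(d@yh).round(4),"z",o["position"][2].round(4),"yaw",np.degrees(np.arctan2(M[1,0],M[0,0])).round(2),"zax",M[:,2].round(3),"F",np.round(o["contact_force"],1),"j",o["joints"].round(2))
E
python3 - <<'E'
from h import *
st()
E
```

```text
t 2.15 Q -0.0364 0.0431 z 0.2311 yaw -3.54 zax [-0.  0. -1.] F [-0.9 -1.6  0.3] j [-0.14 -0.47  2.17  0.    1.44  1.5 ]
```

Call:
jog_arm(moves="0.134 -0.79 0.64 0 0 0; 0.134 -0.79 0.64 0 0 0; 0.134 -0.79 0.64 0 0 0; 0.134 -0.79 0.64 0 0 0; 0.134 -0.79 0.64 0 0 0; 0 0 0 0 0 0; 0 0 0.3 0 0 0; 0 0 0 0 0 0")

```text
t: 3.15
position: [0.4492, 0.1894, 0.0556]
eef_rot: [3.139, -0.11, -0.002]
contact_force: [0.1, 0.6, 0.5]
grip_width: 0.0
finger_force: 0.0
```

Run:
```python
from h import *
st()
```

```text
t 3.15 Q -0.0031 0.2365 z 0.0556 yaw -4.0 zax [-0.001 -0.001 -1.   ] F [0.1 0.6 0.5] j [ 0.29 -0.05  2.15 -0.    1.05  1.93]
```

Call:
jog_arm(moves="0 0 0.2 0 0 0; 0 0 0.12 0 0 0; 0 0 0.06 0 0 0; 0 0 0.04 0 0 0; 0 0 0 0 0 0")

```text
t: 3.78
position: [0.4497, 0.1908, 0.0353]
eef_rot: [3.14, -0.107, -0.0]
contact_force: [0.8, -0.7, -0.2]
grip_width: -0.005
finger_force: 0.0
```

Call:
jog_arm(moves="0 0 0.04 0 0 0; 0 0 0.02 0 0 0; 0 0 0 0 0 0")

```text
t: 4.15
position: [0.4498, 0.1908, 0.0325]
eef_rot: [-3.14, 0.107, -0.0]
contact_force: [-0.5, -0.3, 0.9]
grip_width: 0.002
finger_force: 0.3
```

Call:
jog_arm(moves="0 0 0.03 0 0 0; 0 0 0 0 0 0")

```text
t: 4.4
position: [0.4499, 0.1909, 0.0321]
eef_rot: [3.14, -0.107, -0.001]
contact_force: [-5.3, -2.0, 10.0]
grip_width: 0.004
finger_force: 5.2
```

Call:
jog_arm(moves="0 0 -0.8 0 0 0; 0 0.96 0 0 0 0; 0 0.96 0 0 0 0; 0 0 0.5 0 0 0; 0 0 0.2 0 0 0; 0 0 0.06 0 0 0; 0 0 0.03 0 0 0; 0 0 0 0 0 0")

```text
t: 5.4
position: [0.4426, 0.0952, 0.032]
eef_rot: [3.139, -0.105, -0.004]
contact_force: [-5.1, -0.7, 5.2]
grip_width: -0.002
finger_force: 3.2
```

Call:
jog_arm(moves="0 0 0.01 0 0 0; 0 0 -0.8 0 0 0; 0 0.96 0 0 0 0; 0 0.96 0 0 0 0; 0 0 0.5 0 0 0; 0 0 0.2 0 0 0; 0 0 0.08 0 0 0; 0 0 0.02 0 0 0")

```text
t: 6.4
position: [0.4364, -0.0003, 0.0319]
eef_rot: [3.139, -0.104, -0.004]
contact_force: [-7.8, 0.9, 10.7]
grip_width: -0.003
finger_force: 6.8
```

Call:
jog_arm(moves="0 0 0.01 0 0 0; 0 0 0 0 0 0")

```text
t: 6.65
position: [0.4365, -0.0003, 0.0319]
eef_rot: [3.139, -0.104, -0.004]
contact_force: [-7.5, -1.0, 11.0]
grip_width: 0.004
finger_force: 6.5
```

Call:
jog_arm(moves="0 0 -0.9 0 0 0; 0 0 -0.9 0 0 0; 0 0 -0.9 0 0 0; 0.47 -0.84 0 0 0 0; 0.47 -0.84 0 0 0 0; 0.47 -0.84 0 0 0 0; 0.47 -0.84 0 0 0 0; 0 0 0 0 0 -0.34", gripper=0)

```text
t: 7.65
position: [0.5432, 0.1639, 0.1659]
eef_rot: [-3.136, -0.175, -0.002]
contact_force: [0.1, -0.4, 0.4]
grip_width: 0.501
finger_force: 0.0
```

Call:
jog_arm(moves="0 0 0 0 0 -0.35; 0 0 0 0 0 -0.35; 0 0 0 0 0 -0.35; 0 0 0 0 0 -0.35; 0 0 0 0 0 -0.35; 0 0 0 0 0 -0.35; 0 0 0 0 0 -0.35; 0 0 0 0 0 -0.35")

```text
t: 8.65
position: [0.542, 0.1615, 0.166]
eef_rot: [2.288, 2.152, 0.001]
contact_force: [0.0, 0.5, 0.1]
grip_width: 0.503
finger_force: 0.0
```

Run:
```python
from h import *
st()
p,P=cam("wrist");cv2.imwrite("pics/w1.png",p[...,::-1])
Q=np.stack([(P[...,:2]-O)@xh,(P[...,:2]-O)@yh],-1);z=P[...,2]
b=(z>.065)&(z<.09)&(Q[...,0]>.02)&(Q[...,0]<.155)&(Q[...,1]<.19)&(Q[...,1]>.03)
if b.any(): print(b.sum(),cv2.minAreaRect((Q[b]*1000).astype(np.float32)),np.nanpercentile(Q[b],[1,99],axis=0))
```

```text
t 8.65 Q 0.0914 0.215 z 0.166 yaw 86.48 zax [ 0.001  0.    -1.   ] F [0.  0.5 0.1] j [ 0.19 -0.01  1.9   0.    1.25  0.26]
3298 ((94.17976379394531, 118.80734252929688), (79.46114349365234, 96.99913787841797), 86.81389617919922) [[0.06006256 0.07904434]
 [0.14040559 0.15928426]]
```

View pics/w1.png

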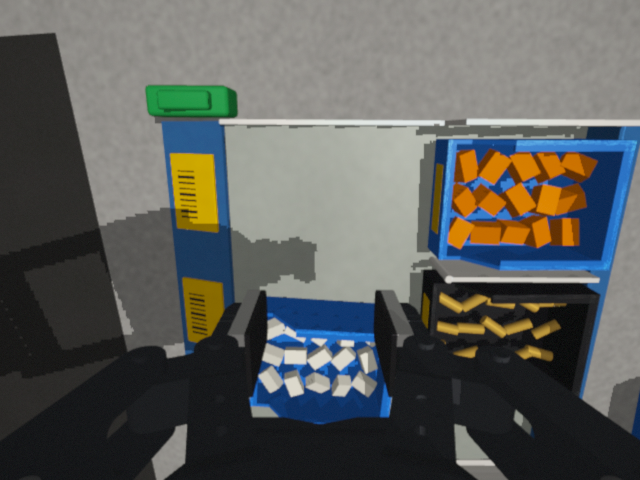

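Call:
jog_arm(moves="0 0 0.83 0 0 0; 0 0 0.83 0 0 0; 0 0 0.6 0 0 0; 0 0 0.23 0 0 0; -0.5 0 0 0 0 0; -0.3 0 0 0 0 0; 0 0 0 0 0 0")

```text
t: 9.57
position: [0.5399, 0.1201, 0.042]
eef_rot: [2.298, 2.14, 0.003]
contact_force: [0.0, 0.2, -0.3]
grip_width: 0.502
finger_force: 0.0
```

Call:
jog_arm(moves="-0.12 0 0 0 0 0; -0.12 0 0 0 0 0; -0.12 0 0 0 0 0; -0.12 0 0 0 0 0; -0.12 0 0 0 0 0; -0.12 0 0 0 0 0; 0 0 0 0 0 0")

```text
t: 10.45
position: [0.5363, 0.0838, 0.0405]
eef_rot: [2.297, 2.143, -0.002]
contact_force: [0.5, -1.5, -0.6]
grip_width: 0.505
finger_force: 0.0
```

```bash
cat >> h.py <<'E'
def look(n,lo=.03,hi=.155,yl=-.03,yhh=.13,zlo=.068):
    st();p,P=cam(n)
    Q=np.stack([(P[...,:2]-O)@xh,(P[...,:2]-O)@yh],-1);z=P[...,2]
    H,S,V=cv2.split(cv2.cvtColor(p,cv2.COLOR_RGB2HSV))
    b=(z>zlo)&(z<.09)&(Q[...,0]>lo)&(Q[...,0]<hi)&(Q[...,1]<yhh)&(Q[...,1]>yl)&(H>95)&(H<125)&(S>120)
    if b.any(): print(b.sum(),cv2.minAreaRect((Q[b]*1000).astype(np.float32)),np.nanpercentile(Q[b],[1,99],axis=0).round(4).tolist())
    return p
E
python3 - <<'E'
from h import *
look("top",yhh=.18);look("side",yhh=.18)
E
```

```text
t 10.45 Q 0.091 0.137 z 0.0405 yaw 86.02 zax [-0.001 -0.001 -1.   ] F [ 0.5 -1.5 -0.6] j [ 0.06  0.09  2.03 -0.    1.02  0.13]
56 ((92.09121704101562, 69.01268768310547), (47.194862365722656, 98.98343658447266), 81.34076690673828) [[0.0448, 0.0477], [0.1407, 0.092]]
t 10.5 Q 0.091 0.1372 z 0.0405 yaw 86.03 zax [-0.001 -0.001 -1.   ] F [ 0.9 -0.1  0.3] j [ 0.06  0.09  2.03 -0.    1.02  0.13]
137 ((99.87842559814453, 100.45353698730469), (83.538818359375, 98.1250991821289), 3.8745834827423096) [[0.0624, 0.05], [0.1402, 0.148]]
```

Call:
jog_arm(moves="-0.13 0 0 0 0 0; -0.13 0 0 0 0 0; -0.13 0 0 0 0 0; -0.13 0 0 0 0 0; -0.13 0 0 0 0 0; -0.13 0 0 0 0 0; 0 0 0 0 0 0; 0.6 0 0 0 0 0")

```text
t: 11.55
position: [0.5363, 0.0746, 0.041]
eef_rot: [2.299, 2.14, -0.0]
contact_force: [0.4, 0.6, 0.8]
grip_width: 0.497
finger_force: 0.0
```

Call:
jog_arm(moves="0.4 0 0 0 0 0; 0 0 -0.9 0 0 0; 0 0 -0.9 0 0 0; 0 0 -0.9 0 0 0; 0 -0.6 0 0 0 0.35; 0 0 0 0 0 0.35; 0 0 0 0 0 0.35; 0 0 0 0 0 0.35")

```text
t: 12.55
position: [0.5073, 0.098, 0.176]
eef_rot: [2.895, 1.219, 0.0]
contact_force: [0.1, -1.6, -0.2]
grip_width: 0.5
finger_force: 0.0
```

Call:
jog_arm(moves="0 0 0 0 0 0.35; 0 0 0 0 0 0.35; 0 0 0 0 0 0.35; 0 0 0 0 0 0.35; 0 0 0 0 0 0.34; 0 0 0 0 0 0")

```text
t: 13.3
position: [0.5074, 0.0979, 0.1758]
eef_rot: [3.14, -0.103, -0.0]
contact_force: [0.2, 0.2, -0.4]
grip_width: 0.501
finger_force: 0.0
```

Run:
```python
from h import *
p=look("wrist",yl=-.04);cv2.imwrite("pics/w2.png",p[...,::-1]);look("side",yl=-.04)
```

```text
t 13.3 Q 0.0612 0.1492 z 0.1758 yaw -3.76 zax [-0. -0. -1.] F [ 0.2  0.2 -0.4] j [ 0.09 -0.13  2.   -0.    1.27  1.72]
5250 ((102.57765197753906, 45.737640380859375), (78.9162826538086, 82.04334259033203), 88.50689697265625) [[0.0664, 0.0068], [0.1431, 0.0851]]
t 13.35 Q 0.0613 0.1492 z 0.1759 yaw -3.71 zax [ 0. -0. -1.] F [0.4 1.  0.2] j [ 0.09 -0.13  2.   -0.    1.27  1.72]
322 ((103.03462219238281, 48.56665802001953), (80.17321014404297, 90.06753540039062), 0.4105900228023529) [[0.0648, 0.0061], [0.1417, 0.0904]]
```

View pics/w2.png

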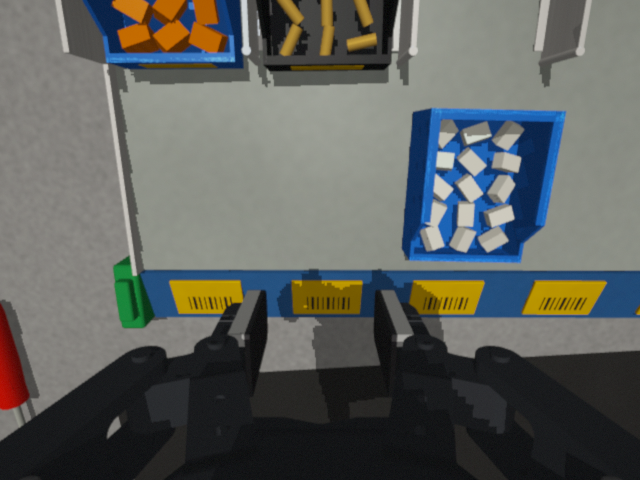

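Call:
jog_arm(moves="-0.33 0.68 0 0 0 0; -0.33 0.68 0 0 0 0; -0.33 0.68 0 0 0 0; 0 0 0.9 0 0 0; 0 0 0.9 0 0 0; 0 0 0.6 0 0 0; 0 0 0.26 0 0 0; 0 0 0 0 0 0")

```text
t: 14.4
position: [0.4508, -0.0007, 0.0425]
eef_rot: [-3.14, 0.106, 0.002]
contact_force: [-0.5, -0.2, 0.3]
grip_width: 0.5
finger_force: 0.0
```

Run:
```python
from h import *
st()
```

```text
t 14.4 Q 0.0114 0.047 z 0.0425 yaw -3.85 zax [-0.001  0.    -1.   ] F [-0.5 -0.2  0.3] j [-0.12 -0.12  2.24 -0.    1.03  1.52]
```

Call:
jog_arm(moves="0.35 0 0 0 0 0; 0.14 0 0 0 0 0; 0.14 0 0 0 0 0; 0.14 0 0 0 0 0; 0.14 0 0 0 0 0; 0.14 0 0 0 0 0; 0 0 0 0 0 0")

```text
t: 15.28
position: [0.5044, -0.0044, 0.0429]
eef_rot: [3.14, -0.107, 0.003]
contact_force: [0.4, -0.0, 0.1]
grip_width: 0.5
finger_force: 0.0
```

Run:
```python
from h import *
p=look("side",yl=-.04,yhh=.12,hi=.25);cv2.imwrite("pics/s2.png",cv2.resize(p[150:350,200:420],None,fx=2.5,fy=2.5)[...,::-1])
```

```text
t 15.275 Q 0.0652 0.0469 z 0.0429 yaw -3.91 zax [ 0.002 -0.    -1.   ] F [ 0.4 -0.   0.1] j [-0.12  0.    2.12  0.    1.02  1.52]
382 ((160.36508178710938, 53.19770050048828), (140.5157928466797, 95.12710571289062), 11.156421661376953) [[0.099, 0.0071], [0.1805, 0.0938]]
```

View pics/s2.png

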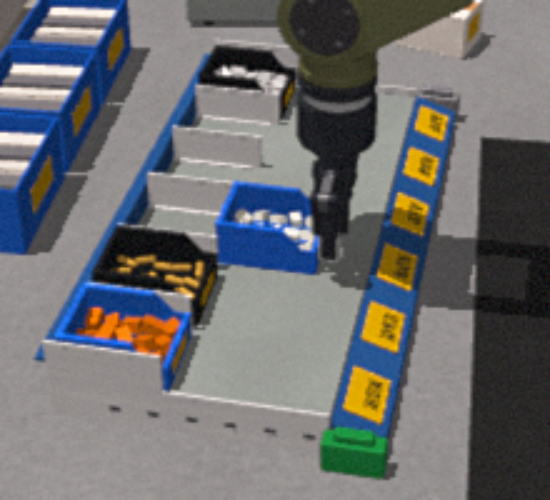

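The bin's back (225,215 in the crop) is starting into gap c, straight.

Call:
jog_arm(moves="0.15 0 0 0 0 0; 0.15 0 0 0 0 0; 0.15 0 0 0 0 0; 0.15 0 0 0 0 0; 0.15 0 0 0 0 0; 0.15 0 0 0 0 0; 0.15 0 0 0 0 0")

```text
t: 16.2
position: [0.5563, -0.0079, 0.0428]
eef_rot: [3.14, -0.107, -0.0]
contact_force: [-0.8, 0.1, -1.7]
grip_width: 0.498
finger_force: 0.5
```

Call:
jog_arm(moves="0.15 0 0 0 0 0; 0.15 0 0 0 0 0; 0.15 0 0 0 0 0; 0.12 0 0 0 0 0; 0.06 0 0 0 0 0; 0 0 0 0 0 0")

```text
t: 16.95
position: [0.5878, -0.0101, 0.0431]
eef_rot: [3.14, -0.107, 0.002]
contact_force: [-0.4, 0.3, 0.3]
grip_width: 0.5
finger_force: 0.0
```

Run:
```python
from h import *
look("side",yl=-.04,yhh=.12,lo=.14,hi=.268)
```

```text
t 16.95 Q 0.1488 0.0469 z 0.0431 yaw -3.91 zax [ 0.001 -0.    -1.   ] F [-0.4  0.3  0.3] j [-0.11  0.18  1.93  0.    1.03  1.53]
367 ((225.01661682128906, 58.86674499511719), (88.77317810058594, 107.44507598876953), 2.47426176071167) [[0.1864, 0.0063], [0.261, 0.1114]]
```

Call:
jog_arm(moves="0.06 0 0 0 0 0; 0.06 0 0 0 0 0; 0.06 0 0 0 0 0; 0 0 0 0 0 0")

```text
t: 17.5
position: [0.5968, -0.0107, 0.0429]
eef_rot: [3.14, -0.107, 0.002]
contact_force: [-0.5, -0.2, 0.0]
grip_width: 0.502
finger_force: 0.1
```

Call:
jog_arm(moves="0.03 0 0 0 0 0; 0 0 0 0 0 0")

```text
t: 17.75
position: [0.5978, -0.0108, 0.0428]
eef_rot: [-3.14, 0.107, -0.0]
contact_force: [-1.3, 0.1, 1.2]
grip_width: 0.503
finger_force: 0.7
```

Call:
jog_arm(moves="0.03 0 0 0 0 0; 0 0 0 0 0 0")

```text
t: 18.0
position: [0.5994, -0.0109, 0.0427]
eef_rot: [-3.14, 0.107, -0.001]
contact_force: [-2.0, 0.3, 0.7]
grip_width: 0.494
finger_force: 0.6
```

Call:
jog_arm(moves="0.03 0 0 0 0 0; 0 0 0 0 0 0")

```text
t: 18.25
position: [0.6009, -0.011, 0.0427]
eef_rot: [3.14, -0.107, 0.001]
contact_force: [-0.6, 0.6, -0.7]
grip_width: 0.501
finger_force: 0.4
```

Call:
jog_arm(moves="0.03 0 0 0 0 0; 0 0 0 0 0 0")

```text
t: 18.5
position: [0.6009, -0.011, 0.0427]
eef_rot: [-3.14, 0.107, 0.006]
contact_force: [-6.3, 1.3, 4.8]
grip_width: 0.499
finger_force: 3.5
```

Run:
```python
from h import *
p=look("side",yl=-.04,yhh=.12,lo=.14,hi=.275);cv2.imwrite("pics/s3.png",cv2.resize(p[170:320,210:390],None,fx=4,fy=4,interpolation=cv2.INTER_CUBIC)[...,::-1])
```

```text
t 18.5 Q 0.1619 0.0469 z 0.0427 yaw -3.9 zax [-0.004  0.    -1.   ] F [-6.3  1.3  4.8] j [-0.11  0.21  1.9  -0.    1.04  1.53]
368 ((212.44229125976562, 55.847496032714844), (123.98402404785156, 110.37586212158203), 3.515111207962036) [[0.194, 0.0065], [0.2726, 0.1115]]
```

View pics/s3.png

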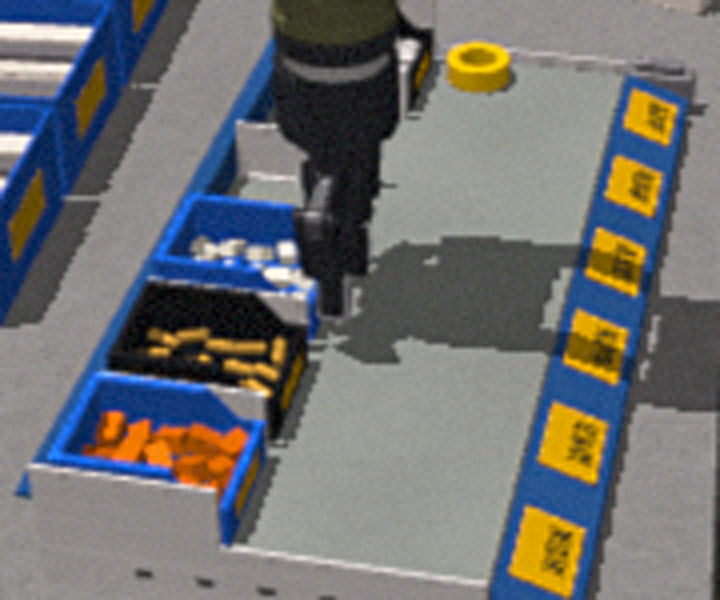

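The bin sits home in gap c, level with its neighbours, and the force is rising. One more small press, then I'll back off.

Call:
jog_arm(moves="0.02 0 0 0 0 0; 0 0 0 0 0 0")

```text
t: 18.8
position: [0.6009, -0.011, 0.0427]
eef_rot: [-3.14, 0.107, 0.01]
contact_force: [-10.8, 0.6, 7.4]
grip_width: 0.504
finger_force: 5.4
```

Call:
jog_arm(moves="-0.1 0 0 0 0 0; -0.5 0 0 0 0 0; -0.6 0 0 0 0 0; 0 0 -0.9 0 0 0; 0 0 -0.9 0 0 0; 0 0 -0.9 0 0 0; -0.5 0 -0.5 0 0 0; 0 0 0 0 0 0")

```text
t: 19.8
position: [0.5197, -0.0055, 0.2059]
eef_rot: [3.139, -0.107, 0.011]
contact_force: [0.4, -0.3, 0.4]
grip_width: 0.504
finger_force: 0.0
```

Run:
```python
from h import *
p=look("wrist",yl=-.04,yhh=.12,lo=.14,hi=.275,zlo=.077);cv2.imwrite("pics/w3.png",p[...,::-1])
```

```text
t 19.8 Q 0.0805 0.0469 z 0.2059 yaw -3.91 zax [ 0.007 -0.001 -1.   ] F [ 0.4 -0.3  0.4] j [-0.11 -0.16  1.97  0.    1.32  1.53]
942 ((213.56234741210938, 46.16950225830078), (29.895780563354492, 77.98667907714844), 0.2843618392944336) [[0.1996, 0.0075], [0.2281, 0.0849]]
```

View pics/w3.png

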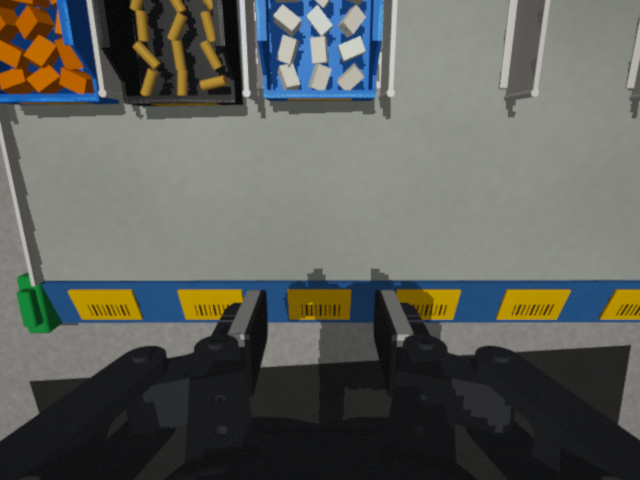

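The bin stands in the third gap, straight and centred, with its front edge (row 97) flush with the neighbouring bins and dividers.

```bash
python3 -c "
from station import robot
print(robot.sign_off())"
```

```text
the job is handed in; nothing more can be done
None
```

I touched labels a, b and c in order from the green cap at the left end, pushed the blue bin along the landing and into gap c, straight and against the back stop, and handed the job in at about 20 s; the judge's verdict was not shown.

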